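# Fit the hold-down plate on the tube station

## Robot

A 6-joint arm with a two-finger parallel gripper is mounted at the origin on the work surface. World frame = base frame: x ahead of the robot, y to its left, z up, the work surface at z = 0. Lengths are in m, angles in rad, forces in N, time in s.
With the tool pointing down it reaches from about 0.35 to 0.95 m from the base axis. Payload 17.4 kg.
Tool frame: the origin (TCP) lies on the front face of the gripper's body, between the roots of the fingers; the fingertips stand 84 mm ahead of it and the grasp point (between the pads) lies 65 mm ahead of it; z points along the fingers, y is the line along which they close (so a half turn about z gives the same grasp; the last joint's range is limited). The gripper opens to 93 mm and grips with 3 to 60 N. Pads are 15 mm wide; open, the fingers measure 128 mm over their backs; the gripper's body (75 mm by 188 mm) begins 65 mm behind the grasp point.
Start: joints at [-1.183, 0.116, 1.442, -0, 1.584, -0.038], TCP at [0.279, -0.615, 0.303] pointing down, gripper open.
Joint ranges: [-2.83, 2.83], [-0.83, 2.19], [0.07, 2.5], [-1.14, 4.28], [0.01, 3], [-2.97, 2.97]. Speed limits (rad/s): [1.89, 1.89, 2.22, 3.14, 3.14, 3.14].

## Interface

Orientations are given as a unit quaternion [x, y, z, w].
In Python, from station import * gives the robot as it stands. Calls block until the motion is done:
- movep(position, orientation): joint-space move of the TCP to a pose.
- movel(position, rot=None, velocity=0.15, f_stop=None): straight line of the TCP; rot=None keeps the orientation; velocity is the mean speed in m/s. With f_stop (N) it stops when the force on the tool has changed by that much, and returns True; else False.
- set_joints(angles): joint-space move.
- release() and close(): open the fingers fully, or close them until they stop; the grip force is fixed at half the most.
- pause(seconds).
- solve_ik(position, orientation): joint angles nearest the present ones, or None.
- get_state(): the state.
- snapshot(name): name is "side" or "top"; returns a dict with "color" (480x640x3 uint8, blue, green, red), "depth" (480x640 float32, m along the optical axis (not along the pixel's ray), 0 where there is no reading), "vertical_fov" (degrees; the focal length in pixels is half the picture's height over the tangent of half this angle, whatever the lens; pixels are square), "cx", "cy" (the principal point, pixels), "k1" (the pictures are not rectified: a ray, as slopes to the right and down, at radius r is drawn at 1 + k1 r^2 times it, then the intrinsics apply), "R" (3x3) and "t" (3): a world point X has camera coordinates R X + t. Camera axes: x right, y down, z forward; pixel columns grow to the right and rows downward; lengths in m; the calibration is good to about 2 mm. A picture is of the moment at which its call begins.
A pose or a line that the arm cannot do raises Unreachable and nothing moves.
- close_job(): hands the job in; it is judged then, once.
The state is a dict: "t": time; "joint_positions": joint angles; "joint_vel": joint speeds; "joint_efforts": joint torques, N m; "position": TCP position; "tcp_rot": TCP orientation; "wrist_force": force on the tool from outside, world axes, zero at the start; "moment": the same for the moment, N m; "finger_gap": finger opening in m; "grasp_force": force on a finger pad.
Only numpy, scipy, OpenCV 4.12 (cv2) and the standard library are available. Lean on these libraries where they do the work, as an engineer would, in place of code of your own. Each camera call takes 0.05 s, during which the arm holds its last target. There are 200 camera calls.

## Task

Pull the drawer of the low grey cabinet well open, take out the long hold-down plate by its black grip bar and lower it, without dropping it, over the two locating pins of the tube station until it rests flush on both shoulders. Leave the short plate in the drawer, push the drawer fully shut again, and do not disturb the other things on the table.

Things in the scene. Friction and masses are not known exactly. Their poses are not given: they have to be found in the camera images.
- plate: Long hold-down plate, loose, flat in the drawer (left or right half): aluminium, 130 x 80 x 10 mm (x, y, z), about 0.36 kg. Black grip bar on its middle, 70 mm long (x), 16 wide (y), 40 tall: top 50 mm above the underside. 14 mm through holes at (+52, +26) and (-52, -26) mm: fits either way round. Origin: centre of the underside, z up. Rides with the drawer, may shift a little.
- short_plate: The short plate beside it in the drawer, which must stay there: same make, 85 x 80 x 10 mm, grip bar 40 mm long, 16 wide, 40 tall, two 14 mm holes at (+30, +26) and (-30, -26) mm. The middles of the two plates are about 104 mm apart. Origin: centre of the underside.
- station: Tube station, fixed, left or right of the cabinet: white block 150 x 100 mm (x, y); shoulders at both x ends, 37 mm long, tops at 70 mm; purple-capped tubes between, 4 mm lower. Two steel pins, 12 mm diameter, at (+52, +26) and (-52, -26) mm, 30 mm above the shoulders, upper 12 mm tapered to 4 mm. Origin: centre of underside. (Across: like-sized plain tube rack, 78 mm tall, no pins.)
- station_seat (a point): Centre of the station at shoulder height (70 mm): the seated plate's origin lies here. Axes as station.
- cabinet: Low grey metal cabinet, fixed, 240 deep (x) x 250 wide (y) x 110 mm tall, one drawer. Origin: centre of the underside; its front faces its own -x, the way the drawer opens. A carton 65 mm tall is fixed on the back 100 mm of its top.
- drawer (a joint): Drawer travel in m: 0 shut, grows as it slides out along the cabinet's -x, stop at 0.18; starts up to 0.03 ajar. Sliding friction about 2 N, no spring: stays where left. Both plates are wholly clear of the cabinet when it is out by 0.17. Side walls rise 56 mm above its floor; the front panel is as wide as the cabinet and its top edge is 103 mm above the table.
- drawer_handle (a point): Middle of the drawer's handle, moves with the drawer: level steel bar 12 mm thick, 120 mm long along the cabinet's y, 48 mm out from the drawer's front (42 mm free between), 74 mm above the table, 36 mm below the cabinet's top. Can be pinched from above with the fingers closing along the cabinet's x. Axes as the cabinet's.
- drawer_floor (a point): Centre of the drawer's inner floor, 18 mm above the table, moves with the drawer; the inside is 198 mm (x) x 212 mm (y). Axes as the cabinet's.
- spray_can: Bystander: upright metal can, 54 mm diameter, 170 mm tall, standing close behind the station's +x end. Origin: centre of the underside.
- wipe_bottle: Bystander: upright white bottle, 60 mm diameter, 180 mm tall, close behind the plain tube rack. Origin: centre of the underside.
- tape_roll: Bystander: roll of brown tape lying flat, 90 mm diameter, 40 mm tall, between the robot and the cabinet. Origin: centre of the underside.
- label_box: Bystander: flat cardboard box 70 x 110 x 38 mm, between the robot and the cabinet. Origin: centre of the underside.
Mind the look-alikes: they are no part of the job. What is shaped like the station but yellow is not meant.

How it is judged:
On the way, in this order (a step that is already met when the one before it is completed fails the run):
1. the drawer is pulled open by at least 150 mm (value of joint drawer above 0.15 m), for 0.2 s.
2. the long plate is seated flush over both pins of the station (horizontal distance between plate and station_seat below 0.005 m and z of plate in the frame of station_seat between -0.004 and 0.003 m and angle between the x axis of plate and the x axis of station, either way round below 0.06 rad and angle between plate's own z axis and vertical below 0.04 rad), for 0.2 s.
At the end, for the whole second after the job is handed in: The long plate rests flush on the station's shoulders over both pins (within 5 mm and 0.06 rad, either way round; underside within 3 mm of the shoulders, level within 0.04 rad), released and still; the drawer is shut to within 12 mm; the short plate lies in the drawer (all of step 2 and linear speed of plate below 0.02 m/s and value of joint drawer below 0.012 m and contact force between the fingers and plate below 0.1 N and x of short_plate in the frame of drawer_floor between -0.1 and 0.1 m and y of short_plate in the frame of drawer_floor between -0.1 and 0.1 m and z of short_plate in the frame of drawer_floor below 0.03 m); the robot touches nothing.
It fails at once if the plate is dropped at the station (falling free faster than 0.4 m/s, a fall of about 8 mm or more) (horizontal distance between plate and station_seat below 0.15 m and contact force between the fingers and plate below 0.1 N and linear speed of plate above 0.4 m/s).
It fails at once if a bystander (can, bottle, tape roll or box) is knocked or moved by more than 40 mm (distance of any of spray_can, wipe_bottle, tape_roll, label_box from where it was at the start of the episode above 0.04 m).
It also fails if it takes over 72 s, if anything falls off the work surface, if the arm or the gripper's body presses on something with over 40 N, if the wrist force passes 120 N, or if a joint passes its speed limit or range.

## Working session

There is one attempt and no reset: what is moved stays moved. The work goes in short steps, each a Python script; the robot and the scene stay as the last script left them, time stands still between calls to the robot, and variables do not carry over. Pictures are saved under pics/ and viewed, at most 10 in all, crops included, and the job is handed in when it is done.

```bash
mkdir -p pics; ls
cat > h.py <<'E'
from station import *
import numpy as np, cv2, pickle
def snap(name, tag):
    s=snapshot(name); pickle.dump(s,open(f'pics/{tag}.pkl','wb')); cv2.imwrite(f'pics/{tag}.png',s['color']); return s
def K(s):
    f=240/np.tan(np.radians(s['vertical_fov'])/2); return f
def slopes(s,uv):
    uv=np.atleast_2d(np.asarray(uv,float)); f=K(s)
    d=(uv-[s['cx'],s['cy']])/f; u=d.copy()
    for _ in range(30): u=d/(1+s['k1']*(u**2).sum(1,keepdims=True))
    return u
def plane(s,uv,z):
    u=slopes(s,uv); R=np.array(s['R']);t=np.array(s['t'])
    c=-R.T@t; d=np.c_[u,np.ones(len(u))]@R
    return c+d*((z-c[2])/d[:,2])[:,None]
def cloud(s):
    v,u=np.mgrid[:480,:640]; uv=np.c_[u.ravel(),v.ravel()]
    sl=slopes(s,uv); z=np.asarray(s['depth']).ravel()
    P=np.c_[sl,np.ones(len(sl))]*z[:,None]
    X=(P-np.array(s['t']))@np.array(s['R']); X[z==0]=np.nan
    return X.reshape(480,640,3)
E
python3 - <<'E'
from h import *
for n in('top','side'):
    s=snap(n,n+'0'); print(n,{k:s[k] for k in('vertical_fov','cx','cy','k1')}, -np.array(s['R']).T@np.array(s['t']), np.round(s['R'],2).tolist())
print(get_state())
E
```

```text
pics
top {'vertical_fov': 53.973484133197616, 'cx': 324.83194725156284, 'cy': 235.45518453860515, 'k1': -0.02959433360425362} [ 0.38981733 -0.00322523  0.90738536] [[0.01, -1.0, 0.0], [-0.98, -0.01, -0.19], [0.19, -0.0, -0.98]]
side {'vertical_fov': 54.14002709944, 'cx': 319.5361087135576, 'cy': 244.98390421831937, 'k1': 0.009475794835153567} [0.36595115 0.58624948 0.75090852] [[-0.94, -0.33, 0.01], [-0.25, 0.68, -0.69], [0.22, -0.66, -0.72]]
{'t': 0.1, 'joint_positions': array([-1.18281232e+00,  1.16428969e-01,  1.44218279e+00, -1.69390956e-05,
        1.58399100e+00, -3.78125167e-02]), 'joint_vel': array([-0.00131339, -0.0002167 , -0.00303488,  0.00058146,  0.00065108,
        0.00018118]), 'joint_efforts': array([ 2.49057871e-05, -7.22894812e+01, -6.23864150e+01,  7.80844060e-02,
        2.27458851e-02, -3.65458754e-05]), 'position': array([ 0.27875247, -0.61465331,  0.30209479]), 'tcp_rot': array([ 9.77422534e-01,  2.11293479e-01, -9.63155194e-05, -4.95854343e-04]), 'wrist_force': array([ 0.58398744, -0.12099447, -0.67842304]), 'moment': array([-0.04284734,  0.00765596,  0.00652307]), 'grasp_force': 0.0, 'finger_gap': 0.09291766359335311}
```

View pics/top0.png

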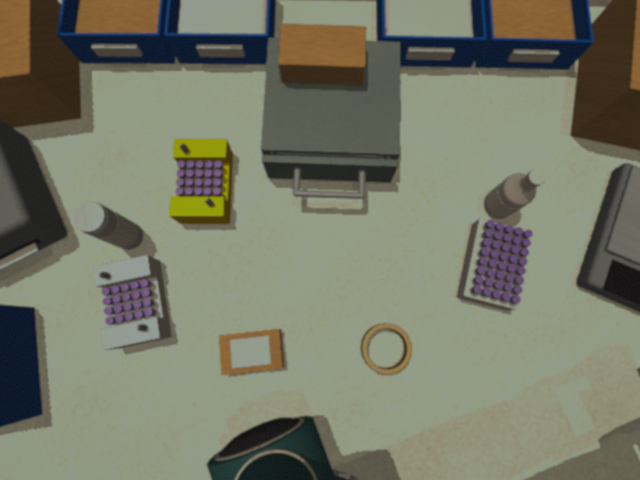

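View pics/side0.png

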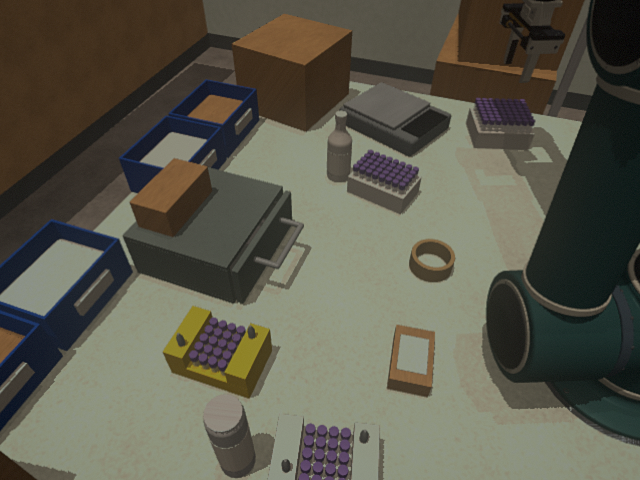

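The top view shows the white station with pins at about (105,273) and (143,328), the yellow decoy at (203,180), and the cabinet with its handle bar at about (330,192). The tape is at (386,348), the box at (251,352) and the can at (110,225). The side view agrees.

Run:
```python
from h import *
s=pickle.load(open('pics/top0.pkl','rb')); X=cloud(s)
def rect(m,lab):
    m=m.astype(np.uint8); n,l,st,c=cv2.connectedComponentsWithStats(m)
    i=1+np.argmax(st[1:,4]); P=X[l==i]; r=cv2.minAreaRect((P[:,:2]*1000).astype(np.float32))
    print(lab,st[i],np.round(r[0],1),np.round(r[1],1),round(r[2],1),'z',np.round(np.percentile(P[:,2],[5,50,95]),4)); return l==i
vv,uu=np.mgrid[:480,:640]
def box(u0,v0,u1,v1): return (uu>=u0)&(uu<u1)&(vv>=v0)&(vv<v1)
Z=X[...,2]
rect(box(80,240,180,360)&(Z>.058)&(Z<.085),'station')
rect(box(160,130,240,230)&(Z>.058)&(Z<.085),'yellow')
rect(box(250,60,410,165)&(Z>.1)&(Z<.125),'cab top')
hm=rect(box(280,165,380,200)&(Z>.062)&(Z<.085),'handle')
cr=rect(box(230,0,410,160)&(Z>.14),'carton')
# handle bar: centre-line fit
P=X[hm]; print('handle pts x',np.percentile(P[:,0],[1,25,50,75,99]),'y',np.percentile(P[:,1],[1,50,99]))
# shoulders by colour on plane z=.07
hsv=cv2.cvtColor(s['color'],cv2.COLOR_BGR2HSV)
for n,b in(('sh+',box(90,250,155,283)),('sh-',box(95,316,165,352))):
    m=b&(Z>.064)&(Z<.078); q=np.argwhere(m)[:,::-1]
    W=plane(s,q,.07); r=cv2.minAreaRect((W[:,:2]*1000).astype(np.float32)); print(n,np.round(r[0],1),np.round(r[1],1),round(r[2],1))
for u,v in((105,273),(143,328)):
    m=box(u-12,v-12,u+13,v+13); d=m&(Z>.083); print('pin',d.sum(),np.round(np.nanmean(X[d],0),4) if d.any() else '', 'dark',np.argwhere(m&(hsv[...,2]<75)).mean(0)[::-1],(m&(hsv[...,2]<75)).sum())
for n,b in(('can',box(75,195,145,255)),('tape',box(355,315,420,380)),('lbox',box(210,320,295,380)),('bottle',box(480,165,545,220))):
    m=b&(Z>.025); print(n,np.nanpercentile(X[m],[2,50,98],axis=0).round(3).tolist())
im=s['color'][235:360,70:190]; cv2.imwrite('pics/c1.png',cv2.resize(im,None,fx=5,fy=4.8,interpolation=cv2.INTER_CUBIC))
```

```text
station [ 101  317   61   33 1237] [378.4 334.3] [ 37.7 102.1] 13.2 z [0.0675 0.0709 0.0736]
yellow [ 169  139   60   79 3367] [664.5 233.2] [150.8 101.8] 0.7 z [0.0608 0.0692 0.0729]
cab top [  260    60   140    97 11008] [794.3 -12.5] [249.9 189.1] 88.8 z [0.1081 0.1106 0.1132]
handle [ 280  166  100   33 1129] [653.9 -10.5] [185.3  55.7] 88.5 z [0.066  0.0788 0.0828]
carton [ 279   23   87   56 4450] [871.7   4.3] [149.2  83.9] 88.4 z [0.1493 0.175  0.1773]
handle pts x [0.62560534 0.63217806 0.65140134 0.67941844 0.68275562] y [-0.09843025 -0.01085384  0.07598886]
sh+ [482.6 358. ] [ 49.5 102.6] 11.8
sh- [387.  335.6] [ 55.7 102.6] 12.7
pin 51 [0.4766 0.3813 0.0925] dark [106.8490566  277.60377358] 53
pin 52 [0.3885 0.3085 0.0925] dark [141.13953488 324.97674419] 43
can [[0.536, 0.351, 0.032], [0.556, 0.362, 0.15], [0.585, 0.397, 0.173]]
tape [[0.314, -0.16, 0.027], [0.355, -0.121, 0.04], [0.398, -0.074, 0.043]]
lbox [[0.314, 0.075, 0.036], [0.348, 0.126, 0.039], [0.383, 0.179, 0.043]]
bottle [[0.607, -0.365, 0.03], [0.627, -0.335, 0.119], [0.659, -0.318, 0.182]]
```

View pics/c1.png

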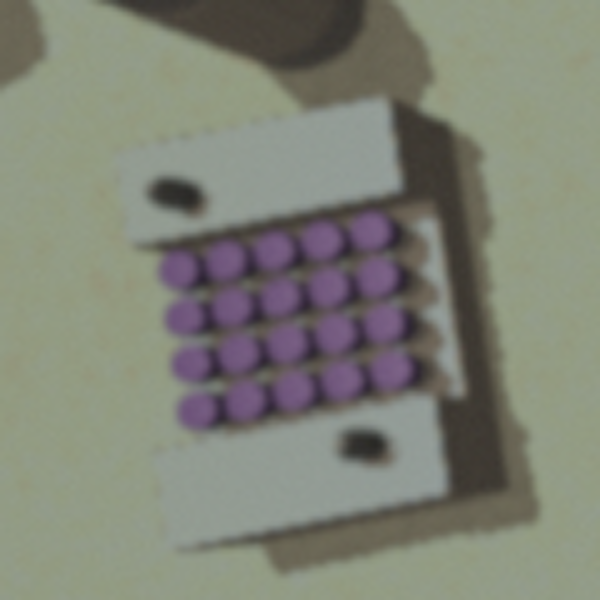

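The crop confirms the white station: both shoulders and both pins are visible, and its +x end faces the can. Next I refine the station and handle measurements.

Run:
```python
from h import *
s=pickle.load(open('pics/top0.pkl','rb')); X=cloud(s)
c=np.array([(122,152),(388,97),(403,190),(135,245),(157,452),(432,400),(448,493),(180,548)],float)
uv=c/[5,4.8]+[70,235]-.4
W=plane(s,uv,.07)[:,:2]
# rigid fit to model corners (station frame)
a=np.array([(75,50),(75,-50),(38,-50),(38,50),(-38,50),(-38,-50),(-75,-50),(-75,50)])/1000
Wc,ac=W.mean(0),a.mean(0); H=(a-ac).T@(W-Wc); U,S,V=np.linalg.svd(H); R=V.T@U.T
print('station corners fit',Wc-R@ac,np.degrees(np.arctan2(R[1,0],R[0,0])),'res mm',np.round((W-(a@R.T+Wc-R@ac))*1000,1).tolist())
# pins two views
sd=pickle.load(open('pics/side0.pkl','rb')); Y=cloud(sd)
m=(Y[...,2]>.083)&(Y[...,2]<.105)&(abs(Y[...,0]-.432)<.07)&(abs(Y[...,1]-.346)<.07)
n,l,st,ce=cv2.connectedComponentsWithStats(m.astype(np.uint8))
for i in range(1,n):
    if st[i,4]>8: print('side pin',st[i,4],np.median(Y[l==i],0).round(4))
Z=X[...,2]
m=(Z>.06)&(Z<.09)&(X[...,0]>.60)&(X[...,0]<.65)&(abs(X[...,1]+.01)<.055)
P=X[m]; k=np.polyfit(P[:,1],P[:,0],1); print('bar line dx/dy',k, 'deg',np.degrees(np.arctan(k[0])),'n',m.sum(),'x rng',np.percentile(P[:,0],[2,98]),'z',np.percentile(P[:,2],[5,50,95]))
m=(Z>.06)&(Z<.09)&(X[...,0]>.60)&(X[...,0]<.638); print('bar y ends',np.nanpercentile(X[m][:,1],[.5,99.5]))
m=(Z>.06)&(Z<.09)&(Y[...,2]<9);
```

```text
station corners fit [0.4326623  0.34597758] 12.921191519107284 res mm [[-0.4, -1.4], [-0.6, 1.4], [0.5, 1.3], [1.0, -1.5], [-0.3, -0.0], [-2.3, 1.7], [0.5, 1.8], [1.7, -3.2]]
side pin 65 [0.3902 0.3135 0.0916]
side pin 71 [0.4781 0.3869 0.0919]
bar line dx/dy [0.01499702 0.63162689] deg 0.8592014466102837 n 401 x rng [0.62572812 0.63920362] z [0.07477667 0.07928583 0.08204039]
bar y ends [-0.59441051  0.53498206]
```

Station estimate: about (0.433, 0.3465), yaw 13.0°. The handle bar is at x 0.6315, y -0.011, yaw about -1.1°, and its top measured 80 mm, as specified. I'll hook one finger behind the bar and pull.

```bash
cat >> h.py <<'E'
def quat(th): th=np.radians(th); return np.array([np.cos(th/2),np.sin(th/2),0,0])
def bestq(p,th):
    "theta is tool x axis yaw; th and th+180 are the same grasp; pick by smaller |q6|"
    c=[]
    for t in (th,th+180):
        j=solve_ik(p,quat(t))
        if j is not None: c.append((abs(j[5]),t,j))
    c.sort(key=lambda a:a[0]); return quat(c[0][1]),c[0][2],c[0][1]
E
python3 - <<'E'
from h import *
yaw=np.radians(-1.1); ex=np.array([np.cos(yaw),np.sin(yaw),0])
h=np.array([.6315,-.011,.139])
p=h-.028*ex
q,j,t=bestq(p+[0,0,.12],90-1.1); print(t,np.round(j,2))
movep(p+[0,0,.12],q); movel(p,velocity=.15,f_stop=15)
s=get_state(); print(s['t'],s['position'],s['wrist_force'])
r=movel(p-.205*ex,velocity=.1,f_stop=25)
s=get_state(); print(r,s['t'],s['position'],s['wrist_force'])
movel(s['position']+.006*ex,velocity=.05)
movel(get_state()['position']+[0,0,.12],velocity=.2)
q,j,t=bestq([.35,-.35,.3],0); movep([.35,-.35,.3],q)
snap('top','top1'); print(get_state()['t'])
E
```

```text
88.9 [-0.06 -0.02  1.66 -0.    1.51 -0.04]
3.4917 [ 0.60393093 -0.0105256   0.14004778] [1.00084991e+00 2.33839955e-05 9.18230794e-02]
True 5.1333 [ 0.41892368 -0.00669328  0.13933809] [10.80801597  2.24936073 -2.17122231]
7.525
```

View pics/top1.png

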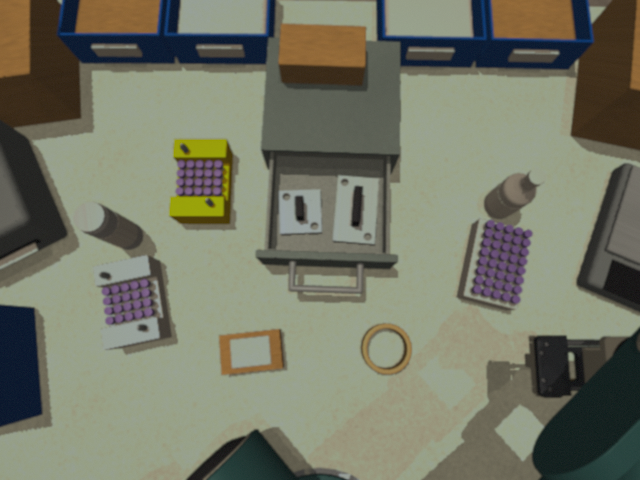

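The drawer is fully open. The long plate is in the -y half, with its bar at about (357,207) and holes at about (345,181) and (369,238). The short plate is at (300,210).

Run:
```python
from h import *
s=pickle.load(open('pics/top1.pkl','rb')); X=cloud(s)
vv,uu=np.mgrid[:480,:640]; g=cv2.cvtColor(s['color'],cv2.COLOR_BGR2GRAY)
def rect(m,lab,z):
    n,l,st,c=cv2.connectedComponentsWithStats(m.astype(np.uint8)); i=1+np.argmax(st[1:,4])
    q=np.argwhere(l==i)[:,::-1]; W=plane(s,q,z); r=cv2.minAreaRect((W[:,:2]*1000).astype(np.float32)); print(lab,st[i],np.round(r[0],1),np.round(r[1],1),round(r[2],1))
Z=X[...,2]
w=(uu>325)&(uu<385)&(vv>165)&(vv<248); ws=(uu>272)&(uu<326)&(vv>180)&(vv<240)
print('bright levels',np.percentile(g[w],[5,25,50,75,95]))
rect(w&(Z>.058)&(Z<.08),'bar depth',.068)
rect(ws&(Z>.058)&(Z<.08),'short bar depth',.068)
W=plane(s,np.c_[uu[w],vv[w]],.028)
m=w&(Z>.0235)&(Z<.034); rect(m,'plate depth',.028)
m=w&(g>(np.percentile(g[w],25)+np.percentile(g[w],90))/2); rect(cv2.morphologyEx(m.astype(np.uint8),cv2.MORPH_OPEN,np.ones((3,3))),'plate bright',.028)
for u,v in((345,181),(369,238)):
    b=(abs(uu-u)<6)&(abs(vv-v)<6); d=np.where(b,np.clip(np.median(g[b])-12.-g,0,None),0); c=np.array([(d*uu).sum(),(d*vv).sum()])/d.sum(); print('hole',c,plane(s,[c],.026))
m=(Z>.095)&(Z<.11)&(uu>250)&(uu<400)&(vv>240)&(vv<270); rect(m,'front panel',.103)
m=(Z>.066)&(Z<.084)&(uu>285)&(uu<370)&(vv>278)&(vv<298); rect(m,'bar handle',.08)
cv2.imwrite('pics/c2.png',cv2.resize(s['color'][160:260,260:400],None,fx=5,fy=5,interpolation=cv2.INTER_CUBIC))
```

```text
bright levels [ 44.  91. 119. 158. 159.]
bar depth [351 186  12  38 332] [615.6 -62. ] [16.2 71.8] 85.9
short bar depth [294 196  10  22 188] [610.1  44.5] [40.7 15.7] 4.7
plate depth [ 332  175   47   70 2290] [616.9 -62.3] [ 80.1 131.3] 85.8
plate bright [ 332  176   47   68 2200] [617.9 -63. ] [ 82.8 129.9] 85.8
hole [344.19928187 180.92010772] [[ 0.67373447 -0.04079973  0.026     ]]
hole [367.15644172 235.78834356] [[ 0.56508664 -0.08503475  0.026     ]]
front panel [ 255  250  143   13 1215] [513.3  -6.5] [245.5  15.1] 88.7
bar handle [288 279  75  15 602] [463.7  -5.6] [ 24.5 130.1] 0.7
```

View pics/c2.png

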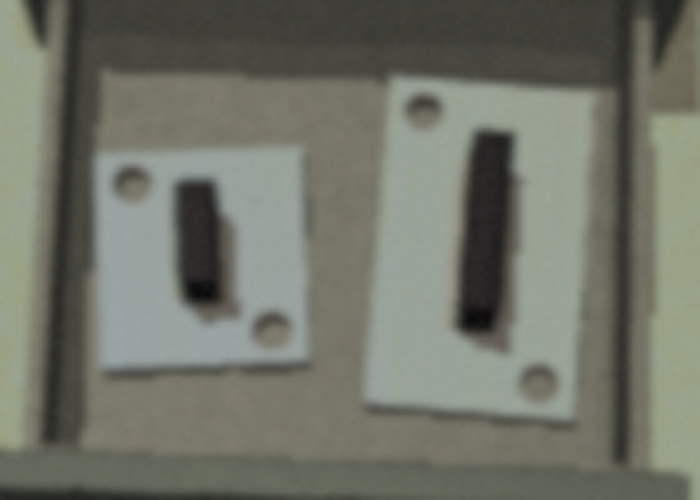

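Plate: centre (0.6165, -0.0622), yaw -4.2°, size 80x131 mm, hole spacing 117 mm. All of it fits the given sizes. A fully open finger would hit the side wall, so I shift the grasp 19 mm inward.

Run:
```python
from h import *
yaw=np.radians(-4.2); ey=np.array([-np.sin(yaw),np.cos(yaw),0])
b=np.array([.6162,-.0622,.117]); p=b+.019*ey
q,j,t=bestq(p+[0,0,.14],-4.2); print(t,np.round(j,2))
movep(p+[0,0,.14],q); r=movel(p,velocity=.12,f_stop=8)
s=get_state(); print(r,s['position'],s['wrist_force'])
assert not r
close(); s=get_state(); print(s['t'],s['position'],s['wrist_force'],s['grasp_force'],s['finger_gap'])
r=movel(p+[0,0,.16],velocity=.1)
s=get_state(); print(s['t'],s['position'],s['wrist_force'],s['grasp_force'],s['finger_gap'])
c=np.array([.433,.3465,.235])
q,j,t2=bestq(c,13); print(t2,np.round(j,2),s['joint_positions'].round(2))
movep(c+[0,0,.05],q); movel(c,velocity=.1); pause(.3)
s=get_state(); print(s['t'],s['position'],s['tcp_rot'],s['wrist_force'],s['grasp_force'],s['finger_gap'])
a=snap('top','top2');b=snap('side','side2')
cv2.imwrite('pics/both2.png',np.hstack([cv2.resize(a['color'][220:380,50:210],(400,400)),cv2.resize(b['color'][280:480,200:400],(400,400))]))
```

```text
-4.2 [-0.11  0.01  1.63 -0.    1.5   1.53]
False [ 0.61796527 -0.04328469  0.11789906] [ 0.79556791 -0.20664218  0.54743593]
11.5333 [ 0.61760158 -0.0432715   0.1170198 ] [-0.09428895 -1.93954469  0.46916284] 30.000117123126984 0.015544984660710776
13.2833 [ 0.61749698 -0.04325485  0.27637457] [ 1.00465814  0.49679287 -4.14868344] 29.99932587146759 0.015713232816711935
193 [ 0.63 -0.12  1.79 -0.    1.47 -1.17] [-0.11  0.    1.6   0.    1.54  1.53]
16.5333 [0.43307691 0.34658187 0.23545793] [-1.13233716e-01  9.93568324e-01  1.50552487e-04  2.96700829e-04] [-0.39040745  0.11187486 -2.94086549] 29.999361634254456 0.015683856791775645
```

View pics/both2.png

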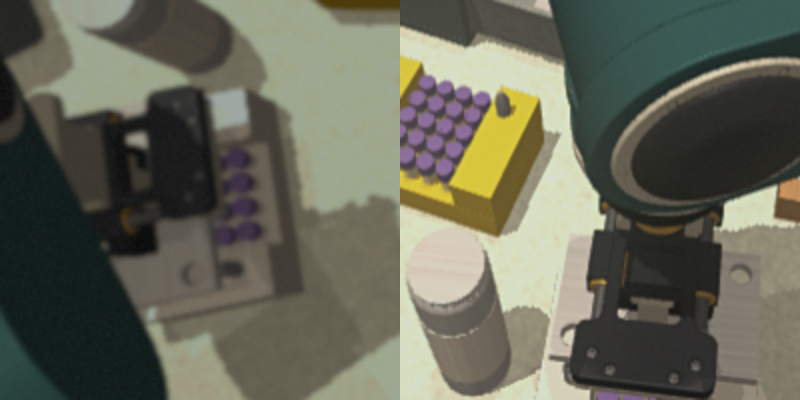

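The plate is held (wrist load 3.6 N, gap 15.7 mm) and hovers over the station. In the side crop its holes are at about (572,334) and (740,273), and in the top crop one hole is at about (190,272). I'll compare the holes with the pins in the same views.

Run:
```python
from h import *
from scipy.spatial.transform import Rotation as Ro
s=pickle.load(open('pics/side2.pkl','rb')); t=pickle.load(open('pics/top2.pkl','rb')); s0=pickle.load(open('pics/side0.pkl','rb')); t0=pickle.load(open('pics/top0.pkl','rb'))
zt=.1465
h=plane(s,[(200+172/2,280+334/2),(200+340/2,280+273/2)],zt)
print('side holes',h, 'mid',h.mean(0)); d=h[1]-h[0]; print(np.linalg.norm(d),np.degrees(np.arctan2(-d[1],-d[0]))-26.57)
print('top hole',plane(t,[(50+190*.4,220+272*.4)],zt))
# plate visible by depth
for n,I in(('side',s),('top',t)):
    X=cloud(I); m=(abs(X[...,2]-zt)<.006)&(np.hypot(X[...,0]-.433,X[...,1]-.3465)<.1); P=X[m]; print(n,m.sum(),np.median(P[:,2]) if m.any() else '')
    if m.sum()>50: r=cv2.minAreaRect((P[:,:2]*1000).astype(np.float32)); print(r)
# pins: dark blob, side0: tops at z .1
for n,I,L in(('side',s0,[(287,465),(364,436)]),('top',t0,[(105,275),(141.5,326)])):
    X=cloud(I); 
    for u,v in L:
        m=np.zeros((480,640),bool); m[int(v)-10:int(v)+11,int(u)-10:int(u)+11]=1
        m&=X[...,2]>.094; q=np.argwhere(m)[:,::-1]; print(n,'pin tip',len(q),plane(I,[q.mean(0)],.098))
```

```text
side holes [[0.47618437 0.38430074 0.1465    ]
 [0.38680458 0.31034202 0.1465    ]] mid [0.43149448 0.34732138 0.1465    ]
0.11601137930535614 13.0365926422772
top hole [[0.38530202 0.31038189 0.1465    ]]
side 2140 0.14545665456855217
((431.83428955078125, 346.67279052734375), (130.087890625, 80.90950012207031), 13.042287826538086)
top 1054 0.14739215561473085
((431.1441345214844, 340.4732666015625), (130.94923400878906, 66.83159637451172), 14.232173919677734)
side pin tip 23 [[0.47930247 0.38580736 0.098     ]]
side pin tip 24 [[0.39041709 0.3128548  0.098     ]]
top pin tip 19 [[0.47720506 0.38235301 0.098     ]]
top pin tip 21 [[0.38884017 0.30954173 0.098     ]]
```

Both views agree that the plate should move about +3 mm in x. The y difference is about zero, and the yaw already matches at 13.0°. I'll correct that and lower with a force stop.

Run:
```python
from h import *
c=np.array([.436,.347,.235])
movel(c,velocity=.05)
movel([*c[:2],.205],velocity=.08); pause(.2)
print(get_state()['wrist_force'])
for z in (.188,.178,.1665):
    r=movel([*c[:2],z],velocity=.03,f_stop=9); s=get_state(); print(z,r,s['t'],s['position'],s['wrist_force'],s['moment'])
    if r: break
```

```text
[-0.05463876  0.27232083 -4.12705268]
0.188 False 18.325 [0.4360315  0.34702412 0.18805944] [-1.62555609e-03 -1.94805459e-01 -3.67361000e+00] [ 0.11176666 -0.18320426 -0.02575525]
0.178 False 18.8083 [0.43597848 0.34696223 0.17783715] [ 0.90858381  0.00577305 -3.70477268] [ 0.09089649 -0.17743718 -0.00226908]
0.1665 True 19.1667 [0.43617046 0.34707158 0.16857218] [1.60667981 0.82411777 1.89827966] [ 0.17337986 -0.3381172   0.01305766]
```

The plate seated at the expected height (TCP z 0.1686) with little side force. Now I release, back off and shut the drawer.

Run:
```python
from h import *
release(); pause(.2); s=get_state(); print(s['t'],s['wrist_force'],s['grasp_force'])
p=s['position']; movel(p+[0,0,.14],velocity=.12)
yaw=np.radians(-1.1); ex=np.array([np.cos(yaw),np.sin(yaw),0])
b=np.array([.4594,-.0075,.139])
st=b-.045*ex
q,j,t=bestq(st+[0,0,.15],-1.1); movep(st+[0,0,.15],q)
a=snap('top','top3'); sd=snap('side','side3')
X=cloud(a); 
close(); movel(st,velocity=.15,f_stop=8); 
s=get_state(); print(s['t'],s['position'],s['wrist_force'])
r=movel(b+.18*ex+.002*ex,velocity=.1,f_stop=18); s=get_state(); print(r,s['t'],s['position'],s['wrist_force'])
movel(s['position']-.03*ex,velocity=.1); movel(get_state()['position']+[0,0,.15],velocity=.2)
q,j,t=bestq([.35,-.35,.3],0); movep([.35,-.35,.3],q); pause(.2)
a=snap('top','top4'); sd=snap('side','side4'); print(get_state()['t'])
X=cloud(a);Z=X[...,2]
for n,I in(('top',a),('side',sd)):
    X=cloud(I); m=(abs(X[...,2]-.08)<.0045)&(np.hypot(X[...,0]-.434,X[...,1]-.3465)<.1); P=X[m]; print(n,m.sum(),np.median(P[:,2]),cv2.minAreaRect((P[:,:2]*1000).astype(np.float32)))
X=cloud(a); m=(Z>.06)&(Z<.09)&(X[...,0]>.60)&(X[...,0]<.65)&(abs(X[...,1]+.01)<.055); print('bar x',X[m].mean(0))
```

```text
20.65 [-0.1581087   0.59214177 -0.06129246] 0.0
26.95 [ 0.41477244 -0.00666891  0.13986463] [-0.24562236  0.6028706   0.27774645]
True 28.825 [ 0.62538084 -0.01077188  0.13777665] [-7.34928331 -0.39364099  3.89871797]
32.025
top 2601 0.08086840785365955 ((428.7520751953125, 346.1003112792969), (138.12660217285156, 81.98936462402344), 13.048482894897461)
side 4039 0.07925161622792397 ((434.9430847167969, 347.102294921875), (130.1671142578125, 80.84226989746094), 13.153107643127441)
bar x [ 0.6378062  -0.00937834  0.0790743 ]
```

View pics/top4.png

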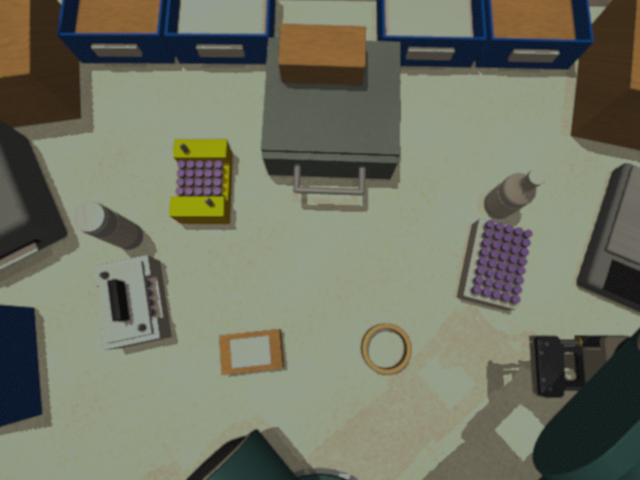

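View pics/side4.png

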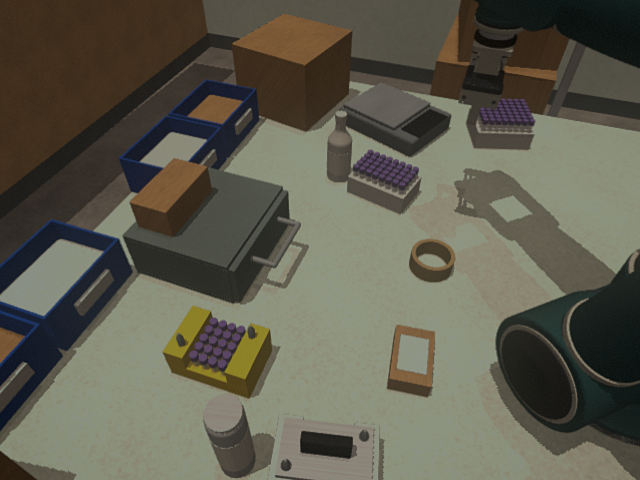

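The top and side views show the plate flat over both pins, its top measured at 0.080 m. The drawer was pushed onto its end stop, the bystanders are unmoved and the arm is clear.

```bash
python3 -c "
from h import *
print(close_job())"
```

```text
the job is handed in; nothing more can be done
None
```

The job is handed in at about 32 s on the robot clock, with no verdict returned: the long plate sits flush over both station pins, the drawer is pushed to its stop with the short plate left inside, and the bystanders show no visible movement.

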